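# Fit the crimping insert in the tube sealer's jaw

## Task

Get the tube sealer ready: draw the one crimping insert that fits the jaw (as long as the recess in the sloping jaw block and no taller than the recess is deep) up out of its slot in the white rack, set it square in the recess with its toothed edge outward, and press it down until that edge is flush with the sloping face. Leave the other two inserts in the rack and the jar and the tube where they are.

Things in the scene. Friction and masses are not known exactly. Their poses are not given: they have to be found in the camera images.
- insert: The insert to fit: plain aluminium plate 60 mm long (x), 12 mm thick (y), 40 mm tall (z), about 80 g, fine dark teeth drawn along its top edge. Origin: centre of its underside. At the start it stands upright, z up, in any of the rack's three slots, on the slot's floor, its top 24 mm above the rack's. Either way round about z is fine.
- insert_top (a point): Centre of the toothed top edge of the insert to fit, 40 mm above its origin.
- jaw: Plain aluminium jaw block 120 (x, up the slope) by 110 (y, level) by 52 mm, fixed. Its flat face slopes 30 degrees from level, the low -x side towards the robot. Origin: centre of the recess's mouth, in the face, 90 mm above the bench; z: outward normal. Recess: 63 mm (x) by 15 mm (y), 40 mm deep along -z. Nothing stands above the face.
- holder: White painted base fixed to the bench, 160 by 140 by 14 mm, carrying the jaw block. Origin: centre of its underside, straight below the mouth of the recess; z up, turned about it by up to 0.3 rad.
- lift_plate (a joint): Brass lift-out plate, 40 by 11 mm, in the recess, sliding along its axis; no spring, about 8 N of friction: it stays where pushed. Value: m pressed in. Start 0 to 0.003: its top is 28 to 31 mm below the face, so an insert set on it stands 9 to 12 mm proud. At 0.012 the insert is on the recess's rigid floor, its top flush.
- rack: White plastic block fixed to the bench, 90 mm (x) by 190 mm (y) by 26 mm tall, turned by up to 0.3 rad. Origin: centre of its underside. Three slots, 63 mm along x by 15 mm along y and 16 mm deep (floor 10 mm above the bench), are centred at y = -60, 0 and +60 mm.
- narrow_insert: Bystander in another slot: like the insert to fit but only 36 mm long; 12 mm thick, 40 mm tall. Origin: centre of its underside.
- tall_insert: Bystander in another slot: 60 mm long, 12 mm thick, but 58 mm tall. Origin: centre of its underside.
- jar: Bystander: white closed jar, 60 mm across, 55 mm tall, standing on the bench on the far side. Origin: centre of its underside.
- tube: Bystander: black squeeze tube with a white cap, lying on the bench on the far side, about 135 mm long, 32 mm high, 46 mm wide. Origin: centre of its underside, x along the tube.
Mind the look-alikes: they are no part of the job. Leave any orange or red look-alike of the insert alone.

How it is judged (in metres and radians):
On the way, in this order (a step that is already met when the one before it is completed fails the run):
1. the insert is drawn up clear of the rack (z of insert in the frame of rack above 0.03 m), for 0.1 s.
2. the insert is set in the mouth of the recess, square to it (z of insert in the frame of jaw below -0.008 m and x of insert in the frame of jaw between -0.008 and 0.008 m and y of insert in the frame of jaw between -0.005 and 0.005 m and angle between the z axis of insert and the z axis of jaw, either way round below 0.25 rad), for 0.05 s.
At the end, for the whole second after the job is handed in: The insert rests in the recess, within 5 mm of centre along it and 4 mm across, square within 0.06 rad (0.12 in turn), its toothed edge at most 2 mm proud or 3 mm sunk, the lift plate pressed in 9.5 mm or more; the other inserts, jar and tube within 20 mm of their starts (z of insert_top in the frame of jaw between -0.003 and 0.002 m and x of insert_top in the frame of jaw between -0.005 and 0.005 m and y of insert_top in the frame of jaw between -0.004 and 0.004 m and angle between the z axis of insert and the z axis of jaw, either way round below 0.06 rad and angle between the x axis of insert and the x axis of jaw, either way round below 0.12 rad and value of joint lift_plate above 0.0095 m and linear speed of insert below 0.01 m/s and distance of each of narrow_insert, tall_insert, jar, tube from where it was at the start of the episode below 0.02 m); the robot touches nothing.
It fails at once if another insert is taken out of the rack, or shifted more than 20 mm (distance of any of narrow_insert, tall_insert from where it was at the start of the episode above 0.02 m).
It fails at once if the jar or the tube is shifted more than 20 mm (distance of any of jar, tube from where it was at the start of the episode above 0.02 m).
It also fails if it takes over 51 s, if anything falls off the work surface, if the arm or the gripper's body presses on something with over 40 N, if the wrist force passes 120 N, or if a joint passes its speed limit or range.

## Robot

A 6-joint arm with a two-finger parallel gripper is mounted at the origin on the work surface. World frame = base frame: x ahead of the robot, y to its left, z up, the work surface at z = 0. Lengths are in mm, angles in rad, forces in N, time in s.
With the tool pointing down it reaches from about 400 to 925 mm from the base axis. Payload 3.4 kg.
Tool frame: the origin (TCP) lies midway between the tips of the shut fingers; the grasp point (between the pads) lies 19 mm behind it (ctrl.grip_point_offset is the distance from the TCP to the grasp point, in mm); z points along the fingers, y is the line along which they close (so a half turn about z gives the same grasp; the last joint's range is limited). The gripper opens to 85 mm and grips with 20 to 120 N. Pads are 22 mm wide; open, the fingers measure 114 mm over their backs; the gripper's body (76 mm by 85 mm) begins 54 mm behind the grasp point. The pads swing forward as they close: fully open they stand 13 mm farther back than shut.
Start: joints at [-1.208, 0.307, 1.506, -0, 1.328, -0.073], TCP at [243.227, -521.03, 231.305] pointing down, gripper open.
Joint ranges: [-3.12, 3.12], [-1.05, 2.28], [0.14, 2.33], [-1.42, 4.57], [0.1, 2.73], [-2.68, 2.68]. Speed limits (rad/s): [2.57, 2.57, 3.14, 3.14, 3.14, 3.14].

## Interface

Orientations are given as a unit quaternion [w, x, y, z].
In Python, from bench import ctrl, imaging gives the robot as it stands. The module is installed in compiled form; this text tells all that it offers.
- The arm moves only by the tool servo_tool, never from a script. Its argument "rows" is a list of rows, each a list of 2 entries, a list of its own where there are three numbers: the shift along the tool's x, y, z scaled (see below), then the turn about the tool's z scaled (see below). A call has 1 to 20 rows; each row is the pose to reach, as a shift and turn from the pose commanded when the call began, along the tool's axes at that moment; what a row does not reach only later rows make up. The controller multiplies each number of a shift by 500 mm and each number of a turn by 90 degrees. A row lasts 1/8 s, in which the tool goes at most 62.5 mm and 10.7 degrees, less where a joint would pass 70% of its speed; a pose out of reach is approached as far as the arm can. A call with a number of a shift or a turn outside -1 to 1 is refused whole. A call with a gripper value outside its range is refused whole. "jaw" is the opening, from 0 (shut) to 1 (fully open), set as the call begins (left out, the last holds). The fingers move at their own pace and stop on an object; "grip_force" is the grip in N (left out, the last holds). Time passes only in rows, so rows that repeat a pose let the fingers close. It gives the time, the measured TCP pose, the force, the opening and the grip force at its end, in the units of the state.
- ctrl.state(): the state, without advancing time (a new reading comes with each control period).
- imaging.snapshot(name): name is "scene" or "side" or "wrist"; returns a dict with "img" (384x512x3 uint8, red, green, blue), "range_z" (384x512 float32, mm along the optical axis (not along the pixel's ray), 0 where there is no reading), "K" (3x3 intrinsics, pixels), "pose" (4x4, takes a point from camera to world coordinates). Camera axes: x right, y down, z forward; pixel columns grow to the right and rows downward; lengths in mm; the calibration is good to about 2 mm. A picture is of the moment at which its call begins.
- ctrl.hand_in(): hands the job in; it is judged then, once.
The state is a dict: "t": time; "joint_pos": joint angles; "qd": joint speeds; "tau": joint torques, N m; "ee_pos": TCP position; "tcp_rot": TCP orientation; "wrist_force": force on the tool from outside, world axes, zero at the start; "ft_torque": the same for the moment, N m; "finger_gap": opening from 0.0 (shut) to 1.0 (fully open); "gripper_force": force on a finger pad.
Only numpy, scipy, OpenCV 4.12 (cv2) and the standard library are available. Lean on these libraries where they do the work, as an engineer would, in place of code of your own. Each camera call takes 0.05 s, during which the arm holds its last target. There are 200 camera calls.

## Working session

There is one attempt and no reset: what is moved stays moved. The work goes in short steps, Python scripts to look and compute and a tool call to move; the robot and the scene stay as the last step left them, time stands still between calls to the robot, and variables do not carry over. Pictures are saved under pics/ and viewed, at most 10 in all, crops included, and the job is handed in when it is done.

Besides the shell and the picture viewer there is one more tool, called after "Call:" as name(argument=value, ...) on one line, values as JSON. servo_tool: Moves the arm, as the interface text tells. Shifts and turns lie within -1 to 1; 1 stands for 500 mm of shift or 90 degrees of turn. Its arguments: {"type":"object","properties":{"rows":{"type":"array"},"jaw":{"type":"number"},"grip_force":{"type":"number"}},"required":["rows"]}

```bash
mkdir -p pics
cat > h.py <<'E'
import numpy as np, cv2
from bench import ctrl, imaging
def snap(n,f=None):
    s=imaging.snapshot(n); np.savez(f'{f or n}.npz',**s)
    cv2.imwrite(f'pics/{f or n}.png',s['img'][...,::-1]); return s
def pts(s):
    d=s['range_z']; v,u=np.mgrid[:d.shape[0],:d.shape[1]]; K=s['K']
    p=np.stack([(u-K[0,2])/K[0,0]*d,(v-K[1,2])/K[1,1]*d,d],-1)
    return p@s['pose'][:3,:3].T+s['pose'][:3,3]
E
python3 - <<'E'
from h import *
for n in ['scene','side']: s=snap(n); print(n,s['pose'].round(2).tolist(),s['K'][0,0])
a=[cv2.imread(f'pics/{n}.png') for n in ['scene','side']]
cv2.imwrite('pics/both.png',cv2.resize(np.vstack(a),(800,1200))[:, :] if 0 else cv2.resize(np.hstack(a),(800,300)))
print(ctrl.state())
E
```

```text
scene [[-0.78, 0.52, -0.37, 926.78], [0.63, 0.64, -0.43, 377.88], [0.01, -0.56, -0.83, 746.25], [0.0, 0.0, 0.0, 1.0]] 404.67103129686495
side [[0.91, -0.27, 0.31, 410.91], [-0.41, -0.6, 0.69, -489.18], [-0.0, -0.75, -0.66, 543.96], [0.0, 0.0, 0.0, 1.0]] 354.5235329716991
{'t': 0.1, 'joint_pos': array([-1.20747927e+00,  3.07504710e-01,  1.50754432e+00, -1.90904631e-05,
        1.32839981e+00, -7.34971183e-02]), 'qd': array([ 0.0017009 , -0.0033117 , -0.00409899,  0.00087589, -0.000578  ,
       -0.00163445]), 'tau': array([ 9.88313259e-04, -4.58528244e+01, -2.52608800e+01, -1.32787914e-04,
        5.57021340e-03,  8.78078538e-06]), 'ee_pos': array([ 243.00616665, -520.43470549,  230.4688277 ]), 'tcp_rot': array([-9.17026648e-04,  9.76242913e-01,  2.16676977e-01, -1.43186513e-04]), 'wrist_force': array([ 0.94182511,  0.60411434, -0.18877437]), 'ft_torque': array([0.01861208, 0.0167561 , 0.00425472]), 'gripper_force': 0.0, 'finger_gap': 1.0005229967870002}
```

View pics/scene.png

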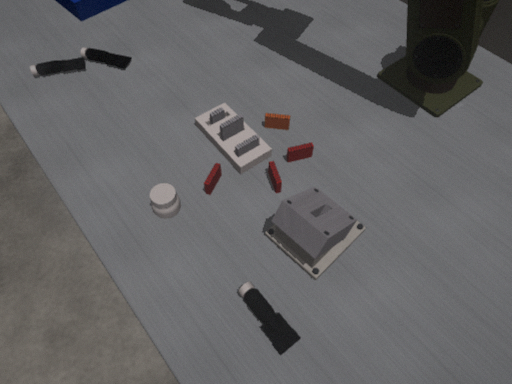

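View pics/side.png

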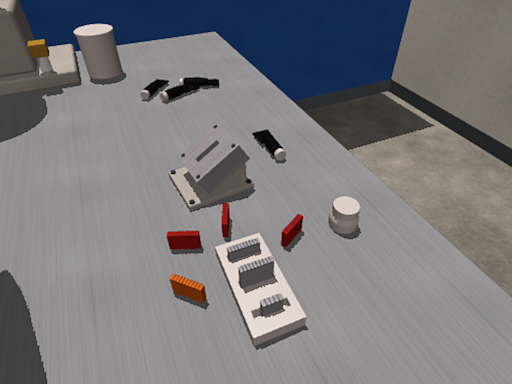

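Candidates: in the rack (scene pixels) the narrow insert (217,116), the tall one in the middle slot (232,127) and a long low one (247,146). The orange (277,121) and red (300,152), (274,176), (213,178) ones are look-alikes. I choose the grey at scene (247,146), side (243,248), and check it in a crop and by depth.

```bash
cat > m.py <<'E'
from h import *
S={n:dict(np.load(f'{n}.npz')) for n in ['scene','side']}
def rect(xy):
    (c,s,a)=cv2.minAreaRect(xy.astype(np.float32)); return np.round(c,1),np.round(s,1),round(a,1)
box={'scene':dict(rack=(190,98,275,172),jaw=(262,182,368,275)),'side':dict(rack=(212,232,306,345),jaw=(166,122,256,212))}
for n,s in S.items():
    P=pts(s)
    u0,v0,u1,v1=box[n]['rack']; p=P[v0:v1,u0:u1].reshape(-1,3)
    t=p[(abs(p[:,2]-26)<3)]; print(n,'rack',rect(t[:,:2]),t[:,2].mean(),len(t))
    h=(p[:,2]>40).astype(int)
    m=(P[v0:v1,u0:u1,2]>33).astype(np.uint8)
    k,l=cv2.connectedComponents(m)
    for i in range(1,k):
        q=P[v0:v1,u0:u1][l==i]
        if len(q)<15: continue
        z=np.percentile(q[:,2],95); w=q[q[:,2]>z-4]; print('  ins',len(q),z.round(1),rect(w[:,:2]))
    u0,v0,u1,v1=box[n]['jaw']; p=P[v0:v1,u0:u1].reshape(-1,3)
    t=p[abs(p[:,2]-14)<2.5]; print(' base',rect(t[:,:2]),len(t))
    q=p[(p[:,2]>50)]
    rng=np.random.default_rng(0);best=0
    for _ in range(400):
        a=q[rng.choice(len(q),3,False)]; nn=np.cross(a[1]-a[0],a[2]-a[0]); L=np.linalg.norm(nn)
        if L<50: continue
        nn/=L; nn*=np.sign(nn[2]); 
        if nn[2]<.8 or nn[2]>.93: continue
        i=abs((q-a[0])@nn)<1.5
        if i.sum()>best: best=i.sum();I=i
    f=q[I]; c=f.mean(0); nn=np.linalg.svd(f-c,full_matrices=False)[2][2]; nn*=np.sign(nn[2])
    yaw=np.arctan2(-nn[1],-nn[0]); print(' jaw n',nn.round(3),'yaw',yaw.round(3),best)
    ex=np.array([np.cos(yaw)*nn[2],np.sin(yaw)*nn[2],-(nn[0]*np.cos(yaw)+nn[1]*np.sin(yaw))]); ey=np.cross(nn,ex)
    r=rect(np.stack([(f-c)@ex,(f-c)@ey],1)); print('  face rect',r,'centre',(c+ex*r[0][0]+ey*r[0][1]).round(1))
    d=(p-c)@nn; lx=(p-c)@ex-r[0][0]; ly=(p-c)@ey-r[0][1]
    hole=(d<-3)&(abs(lx)<45)&(abs(ly)<25); 
    if hole.any():print('  hole pts',hole.sum(),np.percentile(lx[hole],[2,98]),np.percentile(ly[hole],[2,98]))
E
python3 m.py
python3 - <<'E'
import cv2,numpy as np
a=cv2.imread('pics/side.png'); b=cv2.imread('pics/scene.png')
cv2.imwrite('pics/crop1.png',np.hstack([cv2.resize(a[225:345,205:315],(400,436),interpolation=2),cv2.resize(b[180:280,260:370],(400,436),interpolation=2)]))
E
```

```text
scene rack (array([ 554.8, -155.9]), array([213.8, 192.5]), 52.0) 27.03441540896493 1382
  ins 134 52.9 (array([ 554.4, -223.2]), array([34.6, 15.2]), 6.5)
  ins 56 43.5 (array([ 456.5, -141.7]), array([14.8, 19.4]), 50.1)
  ins 356 70.2 (array([745.8,  92. ]), array([674.6,  52.8]), 53.2)
  ins 232 53.2 (array([743.8, 120.5]), array([629.5,  51.4]), 49.9)
  ins 53 43.5 (array([551.9, -18.6]), array([30.7, 10.8]), 68.5)
  ins 62 43.3 (array([791.3, 134.6]), array([556.5,  21. ]), 58.7)
 base (array([597. , 130.6]), array([154.4, 219.6]), 21.6) 895
 jaw n [-0.499 -0.046  0.865] yaw 0.092 1673
  face rect (array([-3.1, -2.3]), array([124.4, 110.6]), 0.1) centre [575.4 146.3  91.8]
  hole pts 809 [-33.28191375  43.78820332] [-23.76256727  23.8650175 ]
side rack (array([ 584. , -162.9]), array([192. , 148.2]), 88.3) 25.86323827985701 3565
  ins 24 41.2 (array([ 642.3, -100.6]), array([2.7, 9.6]), 57.7)
  ins 363 51.0 (array([ 556.1, -102.6]), array([13.4, 60.1]), 89.0)
  ins 651 68.8 (array([ 474.5, -311.6]), array([373. ,  56.6]), 61.7)
  ins 278 50.9 (array([ 554.2, -222.2]), array([13.1, 35.8]), 89.6)
 base (array([630.1, 163.4]), array([298.3, 164.7]), 17.3) 1124
 jaw n [-0.498 -0.051  0.866] yaw 0.102 1488
  face rect (array([-0.1,  2.5]), array([111.9, 120. ]), 89.8) centre [574.5 147.1  89.8]
  hole pts 141 [-29.79850469  44.20468766] [-22.63494857  10.42846833]
```

View pics/crop1.png

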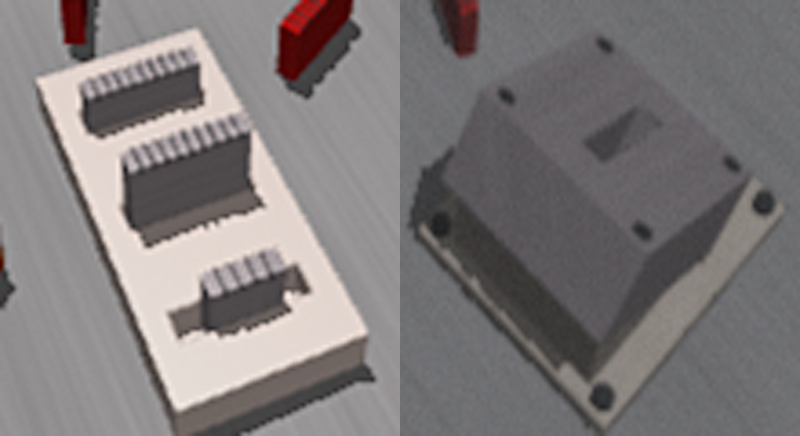

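Crop: the target stands in the uppermost slot (long, low), with the tall one in the middle and the narrow one below. The recess shows plainly in the jaw face. Target is at about (556,-103), the rack yaw about -0.016, the jaw mouth at about (575,147,90) with yaw about 0.097.

Call:
servo_tool(rows=[[[0.906,-0.5,0.16],0.288],[[0.906,-0.5,0.16],0.288],[[0.906,-0.5,0.16],0.288],[[0.906,-0.5,0.16],0.288],[[0.906,-0.5,0.16],0.288],[[0.906,-0.5,0.16],0.288],[[0.906,-0.5,0.16],0.288],[[0.906,-0.5,0.16],0.288],[[0.906,-0.5,0.16],0.288],[[0.906,-0.5,0.16],0.288],[[0.906,-0.5,0.16],0.288],[[0.906,-0.5,0.16],0.288],[[0.906,-0.5,0.16],0.288]], jaw=0.4, grip_force=25)

```text
t: 1.72
ee_pos: [547.5, -103.9, 151.6]
tcp_rot: [0.0, 1.0, -0.009, 0.0]
wrist_force: [0.8, 0.4, -0.2]
finger_gap: 0.4
gripper_force: 0.0
```

Run:
```python
from h import *
s=snap('wrist','w1'); t=ctrl.state(); print(t['t'],t['ee_pos'],t['tcp_rot'],t['wrist_force'],t['finger_gap'],s['pose'].round(2).tolist())
P=pts(s); print(s['range_z'].min(), s['range_z'].max())
for lo,hi in((22,29),(45,54)):
    m=((P[...,2]>lo)&(P[...,2]<hi)).astype(np.uint8); k,l,st,c=cv2.connectedComponentsWithStats(m)
    for i in range(1,k):
        if st[i,4]<300: continue
        q=P[l==i]; print(lo,st[i],cv2.minAreaRect(q[:,:2].astype(np.float32)),q[:,2].mean())
```

```text
1.775 [ 547.5237173  -103.79901317  151.57733755] [ 7.33283386e-05  9.99963143e-01 -8.58443031e-03  1.23749885e-04] [ 0.58521979 -0.26938699  0.01217158] 0.4005634540526548 [[-0.02, -0.96, -0.28, 618.34], [-1.0, 0.02, 0.0, -105.54], [-0.0, 0.28, -0.96, 293.5], [0.0, 0.0, 0.0, 1.0]]
0.0 372.74762
22 [  208   107   241   109 19024] ((555.5322875976562, -162.51510620117188), (190.71722412109375, 90.41007995605469), 88.52957153320312) 25.245367372850428
45 [ 244  130   17   78 1243] ((557.1464233398438, -102.41470336914062), (11.913643836975098, 59.91953659057617), 88.58501434326172) 49.23905014465997
45 [398 146  24  47 831] ((555.1984252929688, -222.03167724609375), (12.961763381958008, 35.91568374633789), 88.31151580810547) 48.88486129638327
```

View pics/w1.png

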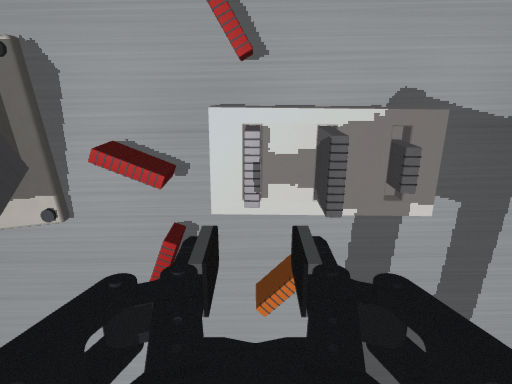

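Wrist view: target at (252,167), tall insert (333,170), narrow (405,168). The target is clear for descent with the half-open jaw.

Call:
servo_tool(rows=[[[0.003,-0.0024,0.1],0.005],[[0.003,-0.0024,0.18],0.005],[[0.003,-0.0024,0.23],0.005],[[0.003,-0.0024,0.246],0.005],[[0.003,-0.0024,0.246],0.005],[[0.003,-0.0024,0.246],0.005]])

```text
t: 2.52
ee_pos: [550.5, -102.1, 29.5]
tcp_rot: [0.0, 1.0, -0.012, 0.001]
wrist_force: [-0.2, -0.2, 0.2]
finger_gap: 0.399
gripper_force: 0.0
```

Call:
servo_tool(rows=[[[0,0,0],0],[[0,0,0],0],[[0,0,0],0],[[0,0,0],0],[[0,0,0],0],[[0,0,0],0]], jaw=0, grip_force=30)

```text
t: 3.28
ee_pos: [550.3, -101.9, 29.5]
tcp_rot: [0.0, 1.0, -0.012, 0.001]
wrist_force: [0.1, 0.6, 6.3]
finger_gap: 0.131
gripper_force: 31.0
```

Call:
servo_tool(rows=[[[0,0,-0.02],0],[[0,0,-0.06],0],[[0,0,-0.12],0],[[0,0,-0.24],0],[[0,0,-0.3],0],[[0,0,-0.3],0],[[0,0,-0.3],0]])

```text
t: 4.15
ee_pos: [548.3, -101.4, 177.4]
tcp_rot: [-0.0, 1.0, -0.012, -0.001]
wrist_force: [-0.8, -0.4, -1.1]
finger_gap: 0.13
gripper_force: 30.1
```

Run:
```python
from h import *
s=snap('wrist','w2');s=snap('side','s2'); t=ctrl.state(); print(t)
a=cv2.imread('pics/w2.png'); b=cv2.imread('pics/s2.png')
cv2.imwrite('pics/c2.png',cv2.resize(np.hstack([a,b]),(800,300)))
```

```text
{'t': 4.25, 'joint_pos': array([-2.58620947e-01,  3.31819067e-01,  1.61851205e+00,  7.71245735e-06,
        1.19522449e+00,  1.33565490e+00]), 'qd': array([-0.00162387,  0.00615287, -0.00354064,  0.00015543,  0.00047905,
       -0.00151355]), 'tau': array([ 1.40641115e-02, -4.64359653e+01, -2.37368649e+01,  1.65358862e-03,
       -7.15578615e-03, -1.47579306e-05]), 'ee_pos': array([ 547.94612305, -101.30219284,  176.46271486]), 'tcp_rot': array([-4.87711304e-04,  9.99929110e-01, -1.17408901e-02, -1.92052213e-03]), 'wrist_force': array([-0.75973741, -0.55968081, -1.0510949 ]), 'ft_torque': array([ 0.02923292, -0.04426606,  0.03432171]), 'gripper_force': 30.11713743209839, 'finger_gap': 0.13139252762636452}
```

View pics/c2.png

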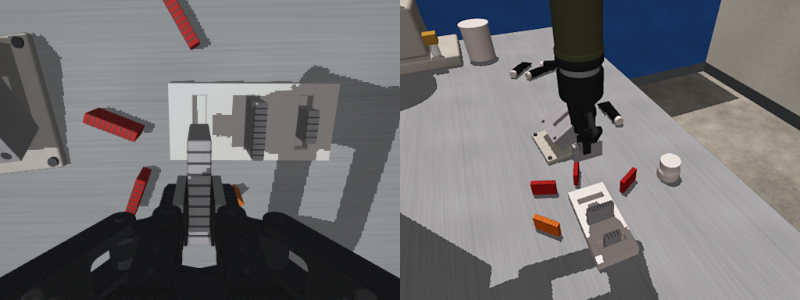

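The insert is held upright and the rack's target slot is empty. Next stop is over the jaw face beside the recess; dragging the insert down-slope there will tilt it 30° in the grip.

Call:
servo_tool(rows=[[[0.054,-0.1,0],-0.077],[[0.054,-0.2,0],-0.077],[[0.054,-0.3,0],-0.077],[[0.054,-0.4,0.03],-0.077],[[0.054,-0.434,0.061],-0.077],[[0.054,-0.434,0.061],-0.077],[[0.054,-0.434,0.061],-0.077],[[0.054,-0.434,0.061],-0.077]], grip_force=20)

```text
t: 5.25
ee_pos: [582.0, 113.1, 148.2]
tcp_rot: [0.0, 0.999, 0.048, 0.0]
wrist_force: [0.9, -0.6, -0.9]
finger_gap: 0.134
gripper_force: 30.1
```

Run:
```python
from h import *
s=snap('wrist','w3'); snap('side','s3'); snap('scene','c3'); t=ctrl.state(); print(t['t'],t['ee_pos'],t['tcp_rot'],t['wrist_force'],t['finger_gap'])
P=pts(s); M=np.array([575,146.8,90]);y=.097;e=np.array([np.cos(y)*.866,np.sin(y)*.866,.5]);ey=np.array([-np.sin(y),np.cos(y),0]);n=np.cross(e,ey)
for f in('w3','c3'):
    P=pts(dict(np.load(f+'.npz')))-M; a,b,c=P@e,P@ey,P@n
    m=(abs(a)<55)&(abs(b)<50)&(abs(c)<3); print(f,m.sum(),'face off',np.median(c[m]), 'tilt', np.linalg.lstsq(np.c_[a[m],b[m],a[m]*0+1],c[m],rcond=None)[0])
    h=(abs(a)<45)&(abs(b)<16)&(c<-3)&(c>-45); 
    if h.sum(): print(h.sum(),np.percentile(a[h],[1,99]),np.percentile(b[h],[1,99]))
a=cv2.imread('pics/w3.png'); b=cv2.imread('pics/c3.png')
cv2.imwrite('pics/v3.png',np.hstack([cv2.resize(a,(400,300)),cv2.resize(b[150:300,230:430],(400,300))]))
```

```text
5.4 [581.9469951  113.57402584 148.41318107] [2.56867229e-05 9.98848505e-01 4.79728659e-02 5.17818031e-04] [ 0.14747086 -0.1313086  -0.53572362] 0.13657149693689286
w3 13289 face off -0.3155799674271155 tilt [ 0.00149656  0.0012462  -0.3570724 ]
1402 [-33.35269402  21.88765463] [-4.78345303  8.36292086]
c3 1345 face off 1.318625418174644 tilt [ 1.43045349e-03 -3.44264559e-04  1.26776137e+00]
102 [-33.71217603  15.63011998] [-8.57753938  2.55078898]
```

View pics/v3.png

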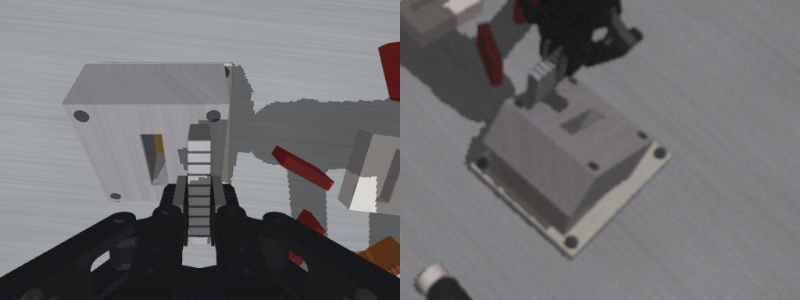

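Call:
servo_tool(rows=[[[-0.007,0,0.025],0],[[-0.012,0,0.035],0],[[-0.017,0,0.042],0],[[-0.022,0,0.048],0],[[-0.027,0,0.054],0],[[-0.032,0,0.06],0]])

```text
t: 6.15
ee_pos: [567.8, 113.2, 119.8]
tcp_rot: [-0.0, 0.999, 0.049, 0.003]
wrist_force: [-0.3, 0.0, 8.5]
finger_gap: 0.136
gripper_force: 32.3
```

Call:
servo_tool(rows=[[[-0.005,0,0.006],0],[[-0.01,0,0.013],0],[[-0.015,0,0.02],0],[[-0.02,0,0.026],0],[[-0.025,0,0.032],0],[[-0.03,0,0.039],0],[[-0.032,0,0.044],0],[[-0.032,0,0.044],0]])

```text
t: 7.15
ee_pos: [552.3, 111.9, 98.7]
tcp_rot: [-0.0, 0.999, 0.049, 0.003]
wrist_force: [-1.5, 0.5, 15.0]
finger_gap: 0.132
gripper_force: 35.2
```

Run:
```python
from h import *
snap('wrist','w4'); s=snap('side','s4'); snap('scene','c4'); t=ctrl.state(); print(t['t'],t['ee_pos'],t['tcp_rot'],t['wrist_force'],t['finger_gap'])
a=cv2.imread('pics/w4.png'); b=cv2.imread('pics/s4.png'); c=cv2.imread('pics/c4.png')
cv2.imwrite('pics/v4.png',np.hstack([cv2.resize(b[90:220,140:280],(400,371)),cv2.resize(c[150:280,250:390],(400,371))]))
```

```text
7.3 [552.32271394 111.9684484   98.73990634] [-2.57304218e-04  9.98800863e-01  4.88396602e-02  3.38493158e-03] [-1.10791308  0.02821156 14.18517937] 0.13600989076848813
```

View pics/v4.png

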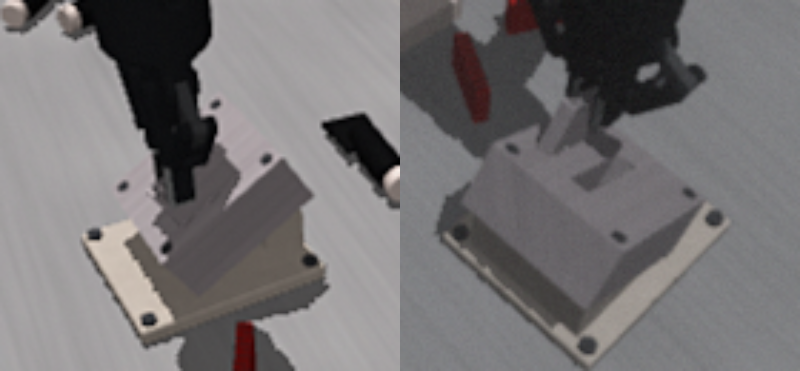

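Both views show the insert tilted with its underside lying on the face beside the recess. I measure the tilt from the wrist depth.

```bash
cat > f.py <<'E'
from h import *
import sys
M=np.array([575,146.8,90]);y=.097;e=np.array([np.cos(y)*.866,np.sin(y)*.866,.5]);ey=np.array([-np.sin(y),np.cos(y),0]);n=np.cross(e,ey)
def jf(s): return (pts(s)-M)@np.array([e,ey,n]).T
def ana(f,b0):
    s=dict(np.load(f+'.npz')); J=jf(s); a,b,c=J[...,0],J[...,1],J[...,2]
    m=(abs(a)<60)&(abs(b)<52)&(abs(c)<4)&(abs(b-b0)>14)&(abs(b)>12)
    print(f,'face off',np.median(c[m]))
    m=(abs(b-b0)<7.5)&(abs(a)<50)&(c>4)&(c<60)&(s['range_z']>0)
    print(' pts',m.sum(),'a',np.percentile(a[m],[1,50,99]).round(1),'b',np.percentile(b[m],[1,99]).round(1),'c',np.percentile(c[m],[1,99]).round(1))
    for lo in range(-45,50,6):
        k=m&(a>=lo)&(a<lo+6)
        if k.sum()>5: print('  ',lo+3,k.sum(),'cmin',np.percentile(c[k],3).round(1),'cmax',np.percentile(c[k],97).round(1),'b',np.percentile(b[k],[3,97]).round(1))
for f in sys.argv[2:]: ana(f,float(sys.argv[1]))
E
python3 f.py -33 w4 c4 s4
```

```text
w4 face off -0.28602251977112114
 pts 5772 a [-28.6  17.9  28.8] b [-40.3 -25.6] c [ 5.3 57.6]
   -30 95 cmin 39.0 cmax 40.1 b [-38.5 -27.6]
   -24 170 cmin 39.0 cmax 40.1 b [-38.5 -27.4]
   -18 197 cmin 39.1 cmax 41.9 b [-38.6 -27.2]
   -12 243 cmin 39.0 cmax 57.2 b [-38.7 -27.2]
   -6 417 cmin 39.2 cmax 57.2 b [-40.1 -25.8]
   0 542 cmin 30.4 cmax 58.2 b [-40.2 -25.6]
   6 688 cmin 37.9 cmax 58.0 b [-40.4 -25.6]
   12 372 cmin 38.9 cmax 55.5 b [-40.2 -26.3]
   18 345 cmin 39.0 cmax 40.5 b [-38.7 -27.4]
   24 465 cmin 16.1 cmax 40.3 b [-38.8 -27. ]
   30 2238 cmin 5.4 cmax 39.3 b [-38.4 -27.3]
c4 face off 1.2326960073544038
 pts 316 a [-18.9  18.1  30.4] b [-40.1 -26.1] c [ 4.5 53. ]
   -18 6 cmin 6.3 cmax 37.4 b [-37.9 -27.5]
   -12 13 cmin 5.6 cmax 49.6 b [-39.9 -27.8]
   -6 23 cmin 6.2 cmax 52.2 b [-39.9 -25.8]
   0 28 cmin 9.9 cmax 55.5 b [-40.  -26.2]
   6 39 cmin 5.0 cmax 51.6 b [-40.1 -27.3]
   12 31 cmin 7.9 cmax 48.7 b [-39.3 -27. ]
   18 33 cmin 6.2 cmax 41.8 b [-38.1 -27.3]
   24 32 cmin 5.3 cmax 41.8 b [-37.9 -27.2]
   30 108 cmin 5.4 cmax 41.0 b [-39.  -27.9]
s4 face off 0.17040004144807763
 pts 274 a [-31.6   1.2  27.5] b [-40.4 -25.8] c [ 4.1 54.1]
   -30 39 cmin 6.3 cmax 41.4 b [-39.4 -30.9]
   -24 32 cmin 6.3 cmax 40.5 b [-40.1 -29. ]
   -18 24 cmin 4.5 cmax 44.1 b [-40.3 -26.6]
   -12 17 cmin 5.1 cmax 53.0 b [-39.6 -25.8]
   -6 12 cmin 5.9 cmax 57.1 b [-39.9 -26.5]
   0 23 cmin 4.8 cmax 26.4 b [-40.  -36.5]
   6 31 cmin 5.8 cmax 35.6 b [-40.2 -36. ]
   12 28 cmin 6.0 cmax 30.6 b [-39.9 -37.1]
   18 29 cmin 5.0 cmax 31.8 b [-39.6 -35.8]
   24 32 cmin 5.9 cmax 35.9 b [-39.8 -36.6]
   30 7 cmin 7.9 cmax 36.3 b [-39.1 -36. ]
```

Run:
```python
import sys; sys.argv=['f','0']
from f import *
for f in ('w4','w3'):
    s=dict(np.load(f+'.npz')); J=jf(s); a,b,c=J[...,0],J[...,1],J[...,2]; ok=s['range_z']>0
    if f=='w4':
        m=ok&(abs(b+33)<7)&(c>8)&(c<33)&(a>20)&(a<40); print('end+',np.median(a[m]),np.median(b[m]))
        m=ok&(abs(b+33)<7.5)&(c>38)&(c<41)&(abs(a)<40); print('top a', np.percentile(a[m],[0.5,99.5]))
    h=ok&(abs(a)<45)&(abs(b)<16)&(c<-2.5)&(c>-45)
    H=np.c_[a[h],b[h],c[h]]
    print(f,len(H))
    for lo in (-45,-25,-20,-15,-10,-6):
        k=(H[:,2]>=lo)&(H[:,2]<lo+5 if lo>-45 else H[:,2]<-25)
        if k.sum()>8: print('  c',lo,k.sum(),'a',np.percentile(H[k,0],[1,99]).round(1),'b',np.percentile(H[k,1],[2,98]).round(1))
    # mouth rim: face pixels around
    for a0 in (-20,-10,0,10,20):
        k=ok&(abs(a-a0)<4)&(abs(b)<20)&(abs(c)<1.5); bb=np.sort(b[k]); 
        if len(bb)>5: g=np.argmax(np.diff(bb)); print('  gap at a',a0,bb[g].round(1),bb[g+1].round(1))
    k=ok&(abs(b)<4)&(abs(a)<50)&(abs(c)<1.5); bb=np.sort(a[k]); g=np.argmax(np.diff(bb)); print('  gap in a',bb[g],bb[g+1])
```

```text
end+ 27.919707577163578 -33.01064575952449
top a [-30.20250274  28.51134486]
w4 2860
  c -45 1063 a [-33.3   9.9] b [-0.2  8.4]
  c -25 303 a [-33.4  15. ] b [-1.3  8.4]
  c -20 351 a [-33.2  18.2] b [-2.4  8.4]
  c -15 401 a [-33.4  22.1] b [-3.6  8.4]
  c -10 479 a [-33.4  25.8] b [-4.8  8.5]
  c -6 361 a [-33.2  28.4] b [-5.4  8.4]
  gap at a -20 -7.0 7.9
  gap at a -10 -7.2 7.9
  gap at a 0 -7.0 7.9
  gap at a 10 -7.0 7.9
  gap at a 20 -6.9 7.8
  gap in a -31.343262219618993 31.00469425185823
w3 1424
  c -45 534 a [-33.1   3.4] b [-1.1  8.3]
  c -25 151 a [-33.3   9.2] b [-1.9  8.3]
  c -20 178 a [-33.4  14.7] b [-3.   8.3]
  c -15 204 a [-33.4  18.7] b [-4.2  8.3]
  c -10 228 a [-33.4  24.5] b [-4.8  8.4]
  c -6 177 a [-33.2  27.1] b [-5.7  8.3]
  gap at a -20 -7.0 8.2
  gap at a -10 -6.9 7.9
  gap at a 0 -7.0 8.0
  gap at a 10 -6.9 7.8
  gap at a 20 -7.1 7.9
  gap in a -31.39482252440738 31.4048239842049
```

The insert is square (top 39–40 mm above the face all along). Its centre is at a≈-0.9, b=-33.0, and the recess is at a≈-0.1 to -0.5, b≈+0.5. I lift along the normal, shift over and check.

Call:
servo_tool(rows=[[[-0.005,0,-0.008],0],[[-0.014,0,-0.0255],0],[[-0.014,-0.03,-0.0255],0],[[-0.014,-0.06,-0.0255],0],[[-0.014,-0.0672,-0.0255],0],[[-0.014,-0.0672,-0.0255],0],[[-0.014,-0.0672,-0.0255],0],[[-0.014,-0.0672,-0.0255],0]])

```text
t: 8.3
ee_pos: [539.5, 144.0, 108.5]
tcp_rot: [0.0, 0.999, 0.049, -0.0]
wrist_force: [1.0, -0.2, -1.1]
finger_gap: 0.136
gripper_force: 33.2
```

```bash
cat > g.py <<'E'
import sys; f=sys.argv[1]; sys.argv=['f','0']
from f import *
s=snap('wrist',f); t=ctrl.state(); print(t['t'],t['ee_pos'],t['tcp_rot'],t['wrist_force'])
J=jf(s); a,b,c=J[...,0],J[...,1],J[...,2]; ok=s['range_z']>0
k=ok&(abs(a)<29)&(abs(b)<5)&(c>5)&(c<75)&((a>14)|(a<-16)); top=np.percentile(c[k],90)
m=ok&(abs(b)<9)&(abs(c-top)<2.5)&(abs(a)<40)&((a>14)|(a<-16)); print('top',top,'a',np.percentile(a[m],[.5,99.5]),'b',np.percentile(b[m],[1,99]),np.linalg.lstsq(np.c_[a[m],b[m],a[m]*0+1],c[m],rcond=None)[0], 'b vs a',np.polyfit(a[m],b[m],1))
m=ok&(abs(b)<7)&(c>top-30)&(c<top-6)&(a>20)&(a<40);print('end+',np.median(a[m]),np.median(b[m]))
for a0 in (-20,0,20,28):
    k=ok&(abs(a-a0)<4)&(abs(b)<20)&(abs(c)<1.5); bb=np.sort(b[k])
    if len(bb)>5: g=np.argmax(np.diff(bb)); print('  gap at a',a0,bb[g].round(1),bb[g+1].round(1))
E
python3 g.py w5
```

```text
8.35 [539.48369067 143.92687478 108.48103175] [ 5.25922389e-05  9.98823049e-01  4.85026527e-02 -7.88463804e-05] [-0.59357588  0.24844377 -1.10605652]
top 52.858668138147884 a [-34.76021785  25.44310113] b [-5.64101181  6.07136781] [-1.67085359e-02  1.57985428e-04  5.25600619e+01] b vs a [0.00110446 0.21280069]
end+ 24.329061153980483 0.4060785529993811
  gap at a -20 -9.0 9.5
  gap at a 0 -7.2 8.3
  gap at a 20 -7.0 8.1
  gap at a 28 -1.6 -0.8
```

Call:
servo_tool(rows=[[[0.0073,-0.0008,-0.0042],0],[[0.0073,-0.0008,-0.0042],0],[[0.0103,-0.0008,0.001],0],[[0.0133,-0.0008,0.0062],0],[[0.0163,-0.0008,0.0114],0],[[0.0183,-0.0008,0.0149],0],[[0.0203,-0.0008,0.0183],0],[[0.0223,-0.0008,0.0218],0],[[0.0243,-0.0008,0.0252],0],[[0.0243,-0.0008,0.0252],0]], grip_force=25)

```text
t: 9.6
ee_pos: [551.5, 145.8, 95.8]
tcp_rot: [-0.0, 0.999, 0.049, -0.0]
wrist_force: [-0.3, -0.2, -0.7]
finger_gap: 0.134
gripper_force: 33.2
```

```bash
python3 g.py w6
```

```text
9.65 [551.44225575 145.82036269  95.87632571] [ 2.01201128e-05  9.98812097e-01  4.87276325e-02 -1.09456654e-04] [-0.00542837 -0.45809629 -1.77847286]
top 35.94158257721173 a [-30.65062873  29.53317058] b [-4.92452814  6.79597048] [-1.55338162e-02  3.87247148e-03  3.56220597e+01] b vs a [-5.49873718e-06  9.32587283e-01]
end+ 28.535552610065665 0.7747892471309443
  gap at a -20 -8.3 10.2
  gap at a 0 -7.1 9.0
  gap at a 20 -6.8 8.1
  gap at a 28 -6.4 -6.0
```

No contact force with the underside about 4 mm below the face: it has entered the mouth. I go on down the axis.

Call:
servo_tool(rows=[[[0.002,0.0004,0.0035],0],[[0.004,0.0004,0.0069],0],[[0.006,0.0004,0.0104],0],[[0.008,0.0004,0.0138],0],[[0.009,0.0004,0.0156],0],[[0.009,0.0004,0.0156],0]])

```text
t: 10.4
ee_pos: [556.0, 146.1, 88.0]
tcp_rot: [-0.0, 0.999, 0.049, -0.0]
wrist_force: [-0.1, 0.1, -1.0]
finger_gap: 0.134
gripper_force: 33.2
```

```bash
python3 g.py w7
```

```text
10.45 [556.00280876 146.07622636  88.12150283] [-4.06626741e-06  9.98812638e-01  4.87166555e-02 -4.21169362e-05] [-0.73498702 -0.31375101 -0.18497762]
top 27.41762874681545 a [-30.41781675  29.56098443] b [-5.10894145  6.62609067] [-1.33175595e-02 -5.17121972e-03  2.66801703e+01] b vs a [0.00084277 0.70984479]
end+ 28.790617492582413 0.5773027344772895
  gap at a -20 -13.1 14.5
  gap at a 0 -7.0 8.5
  gap at a 20 -6.8 8.2
  gap at a 28 -6.8 -5.3
```

It is 12.5 mm in, centred and square. I release it to slide onto the lift plate.

Call:
servo_tool(rows=[[[0,0,0],0],[[0,0,0],0],[[0,0,0],0],[[0,0,0],0]], jaw=0.35)

```text
t: 10.95
ee_pos: [556.1, 146.1, 88.2]
tcp_rot: [-0.0, 0.999, 0.049, 0.0]
wrist_force: [0.4, -0.2, 0.7]
finger_gap: 0.345
gripper_force: 0.0
```

Call:
servo_tool(rows=[[[-0.02,0,-0.035],0],[[-0.04,0,-0.07],0],[[-0.06,0,-0.104],0],[[-0.06,0,-0.104],0],[[-0.06,0,-0.104],0]])

```text
t: 11.58
ee_pos: [526.2, 143.2, 140.6]
tcp_rot: [-0.0, 0.999, 0.049, 0.001]
wrist_force: [0.1, 1.0, -0.2]
finger_gap: 0.351
gripper_force: 0.0
```

```bash
python3 g.py w8
python3 - <<'E'
from h import *
snap('side','s8'); a=cv2.imread('pics/w8.png'); b=cv2.imread('pics/s8.png')
cv2.imwrite('pics/v8.png',np.hstack([cv2.resize(a,(400,300)),cv2.resize(b[90:210,150:310],(400,300))]))
E
```

```text
11.625 [526.14878146 143.14811999 140.1231816 ] [-4.62517178e-06  9.98812109e-01  4.87273759e-02  1.13860215e-04] [-0.27416673 -0.6863085  -0.02718763]
top 11.656673505803138 a [-31.67559049  28.15868311] b [-4.8960501   6.78627583] [-2.18945730e-03  1.67913065e-03  1.09593771e+01] b vs a [-0.00300424  1.01104401]
end+ 32.808351716441436 0.1286429910811911
  gap at a -20 -6.9 8.5
  gap at a 0 -6.8 8.5
  gap at a 20 -6.8 8.1
  gap at a 28 -5.5 -5.0
```

View pics/v8.png

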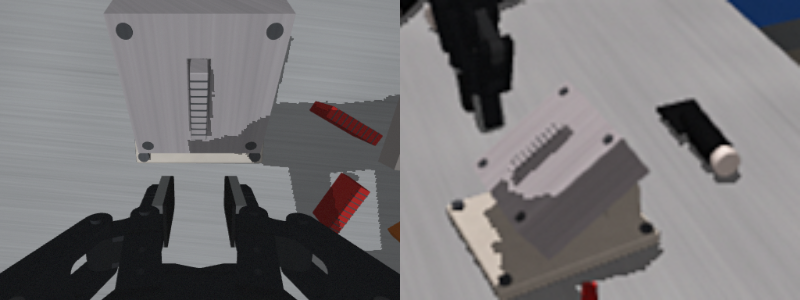

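The insert is on the lift plate, square and about 11 mm proud. Next I shut the fingers and press along the axis.

Call:
servo_tool(rows=[[[0.02,0,0.02],0],[[0.04,0,0.04],0],[[0.059,0,0.065],0],[[0.059,0,0.07],0],[[0.059,0,0.075],0],[[0.059,0,0.075],0],[[0.059,0,0.075],0]], jaw=0, grip_force=40)

```text
t: 12.55
ee_pos: [555.5, 146.1, 103.1]
tcp_rot: [-0.0, 0.999, 0.049, 0.0]
wrist_force: [-0.3, 0.6, 0.9]
finger_gap: -0.001
gripper_force: 0.0
```

Call:
servo_tool(rows=[[[0.001,0,0.0017],0],[[0.002,0,0.0035],0],[[0.003,0,0.0052],0],[[0.004,0,0.0069],0],[[0.005,0,0.0087],0],[[0.006,0,0.0104],0],[[0.006,0,0.0104],0]])

```text
t: 13.42
ee_pos: [558.1, 146.3, 97.9]
tcp_rot: [-0.0, 0.999, 0.049, -0.0]
wrist_force: [-3.1, -0.4, 5.1]
finger_gap: 0.002
gripper_force: 2.6
```

Call:
servo_tool(rows=[[[0.001,0,0.0017],0],[[0.002,0,0.0035],0],[[0.003,0,0.0052],0],[[0.004,0,0.0069],0],[[0.005,0,0.0087],0],[[0.005,0,0.0087],0]])

```text
t: 14.18
ee_pos: [560.5, 146.5, 93.9]
tcp_rot: [0.0, 0.999, 0.049, -0.0]
wrist_force: [-3.2, -0.8, 6.9]
finger_gap: 0.001
gripper_force: 3.6
```

Call:
servo_tool(rows=[[[0.001,0,0.0017],0],[[0.002,0,0.0035],0],[[0.003,0,0.0052],0],[[0.004,0,0.0069],0],[[0.005,0,0.0087],0],[[0.005,0,0.0087],0]])

```text
t: 14.92
ee_pos: [563.0, 146.8, 89.5]
tcp_rot: [-0.0, 0.999, 0.049, -0.0]
wrist_force: [-3.3, -0.3, 7.2]
finger_gap: -0.003
gripper_force: 3.6
```

Call:
servo_tool(rows=[[[0.001,0,0.0017],0],[[0.002,0,0.0035],0],[[0.003,0,0.0052],0],[[0.003,0,0.0052],0]])

```text
t: 15.42
ee_pos: [563.9, 146.9, 88.0]
tcp_rot: [0.0, 0.999, 0.049, -0.001]
wrist_force: [-6.1, -1.6, 15.0]
finger_gap: -0.001
gripper_force: 7.9
```

Force is rising, so it has reached the floor or face. One more firm push, then I retreat and look.

Call:
servo_tool(rows=[[[0.001,0,0.0017],0],[[0.002,0,0.0035],0],[[0.003,0,0.0052],0],[[0.003,0,0.0052],0]])

```text
t: 15.92
ee_pos: [564.0, 146.9, 87.7]
tcp_rot: [0.0, 0.999, 0.049, -0.001]
wrist_force: [-13.6, -2.4, 31.6]
finger_gap: -0.001
gripper_force: 17.0
```

Call:
servo_tool(rows=[[[-0.02,0,-0.035],0],[[-0.05,0,-0.08],0],[[-0.09,0,-0.13],0],[[-0.09,0,-0.13],0],[[-0.09,0,-0.13],0]])

```text
t: 16.55
ee_pos: [522.1, 142.8, 148.3]
tcp_rot: [-0.0, 0.999, 0.049, 0.0]
wrist_force: [-0.8, -0.0, -0.8]
finger_gap: -0.001
gripper_force: 0.0
```

```bash
python3 g.py w9
python3 - <<'E'
import sys; sys.argv=['f','0']
from f import *
snap('scene','c9')
for f in('w9','c9','s8'):
    J=jf(dict(np.load(f+'.npz'))); a,b,c=J[...,0],J[...,1],J[...,2]
    m=(abs(a+.5)<26)&(abs(b-.5)<4.5)&(abs(c)<20); k=(abs(a)<28)&(abs(b)>12)&(abs(b)<30)&(abs(c)<4)
    fit=np.linalg.lstsq(np.c_[a[m],a[m]*0+1],c[m],rcond=None)[0]
    print(f,'insert top c',fit,'face',np.median(c[k]))
b=cv2.imread('pics/c9.png');a=cv2.imread('pics/w9.png')
cv2.imwrite('pics/v9.png',np.hstack([cv2.resize(a,(400,300)),cv2.resize(b,(400,300))]))
E
```

```text
16.6 [521.99593448 142.72549636 147.89129077] [ 3.06763567e-05  9.98813630e-01  4.86961827e-02 -1.17307059e-04] [-0.32502043 -0.55226152 -0.64454549]
w9 insert top c [-0.00110056 -0.30159568] face -0.32227540847792063
c9 insert top c [-0.00341614  1.31337525] face 1.3745846934500516
s8 insert top c [4.72810951e-03 8.48806519e+00] face 0.2274558553464536Traceback (most recent call last):
  File "g.py", line 5, in <module>
    k=ok&(abs(a)<29)&(abs(b)<5)&(c>5)&(c<75)&((a>14)|(a<-16)); top=np.percentile(c[k],90)
                                                                   ~~~~~~~~~~~~~^^^^^^^^^
    return _quantile_unchecked(
        a, q, axis, out, overwrite_input, method, keepdims, weights)
    return _ureduce(a,
                    func=_quantile_ureduce_func,
    ...<5 lines>...
                    overwrite_input=overwrite_input,
                    method=method)
    r = func(a, **kwargs)
    result = _quantile(arr,
                       quantiles=q,
    ...<2 lines>...
                       out=out,
                       weights=wgt)
    slices_having_nans = np.isnan(arr[-1, ...])
                                  ~~~^^^^^^^^^
IndexError: index -1 is out of bounds for axis 0 with size 0
```

View pics/v9.png

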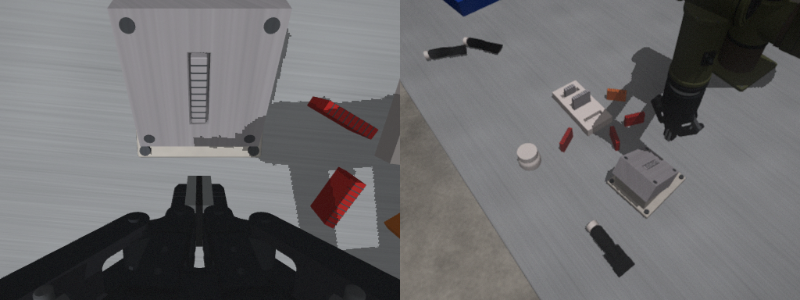

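The toothed edge is flush with the face (within 0.1 mm in both the wrist and scene depth). The other inserts, jar and tube are in place, and the arm is clear.

```bash
python3 -c "
from bench import ctrl; print(ctrl.hand_in())"
```

```text
the job is handed in; nothing more can be done
None
```

The 60 × 40 mm insert is in the jaw recess, toothed edge out and flush with the face to within about 0.1 mm by camera depth; the other inserts, jar and tube still look to be where they started, and the job was handed in at about 17 s (no verdict was returned).

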